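# Set out the preserve jars from the latched cellar locker

## Task

Press the sprung hook down through the gap in the jar locker's latch housing so that its door springs free, and slide the door fully open. Lift out every jar in the locker and stand each one upright on a slate coaster of its own, centred so that no edge of the jar overhangs the slate. Then slide the door shut until it latches, leaving the other things on the bench where they are.

Things in the scene. Friction and masses are not known exactly. Their poses are not given: they have to be found in the camera images.
- locker: Painted bench-top jar locker, fixed, placed anew each time. Origin: on the bench under the middle of its jar compartment; z up, x to its back (away from the robot), y along it (to the robot's left). x -77 to 77, y -206 to 400 mm: latch housing y -206 to -136, top 76 mm; compartment y -136 to 136, walls 66 mm high, covered by the door; closed half y 136 to 400, top 66 mm, where the door slides
- jar_rack (a point): Centre of the compartment's floor, 8 mm above the bench. A wooden rack on the floor, 22 mm above the bench at its top, forms four cells in a row, at locker y -99, -33, 33 and 99 mm, about 62 mm square each. Above the rack the compartment is 132 mm wide in x, so there is room for a finger on both x sides of a jar; with the door fully open it is all clear from above
- locker_door (a joint): Slide of the flat aluminium door over the compartment, m: 0 = shut and latched, grows towards the locker's +y, 0.262 = fully open. When the hook is pressed a spring drives it about 0.024 ajar; from there it stays where it is left (1.5 N friction). To shut, slide it firmly (up to 15 N) to about -0.004, its stop: it clicks over the hook and stays at 0; if not latched it springs back to about 0.02
- door_handle (a point): Top centre of the door's dark wooden grip bar, a rail 70 mm long along the locker's x, 12 mm wide along y, standing 22 mm up from the door's top face (door top 75 mm, bar top 97 mm above the bench). Near the door's end next to the latch housing; moves with the door
- locker_hook (a joint): How far the sprung hook is pressed down, m: 0 = up, 0.012 = fully down. The door is freed beyond about 0.008; pressing takes about 3 to 6 N; it springs back up
- hook_top (a point): Top centre of the hook's steel finger plate (28 x 42 mm), 70 mm above the bench, 6 mm down inside a narrow gap in the top of the latch housing. The gap is 32 mm wide (locker x) by 46 mm long (locker y), its middle at locker y -172 mm. Press straight down with closed fingertips, fingers side by side along the gap
- jar1: Squat glass jar of dark preserve with a brass-coloured lid, an upright cylinder 56 mm in diameter and 52 mm high, about 0.2 kg; origin at the centre of its underside, z up through the lid. Starts in one of the locker's cells; three or all of the four are there
- jar2: Squat glass jar of dark preserve with a brass-coloured lid, an upright cylinder 56 mm in diameter and 52 mm high, about 0.2 kg; origin at the centre of its underside, z up through the lid. Starts in one of the locker's cells; three or all of the four are there
- jar3: Squat glass jar of dark preserve with a brass-coloured lid, an upright cylinder 56 mm in diameter and 52 mm high, about 0.2 kg; origin at the centre of its underside, z up through the lid. Starts in one of the locker's cells; three or all of the four are there
- jar4: Squat glass jar of dark preserve with a brass-coloured lid, an upright cylinder 56 mm in diameter and 52 mm high, about 0.2 kg; origin at the centre of its underside, z up through the lid. Starts in one of the locker's cells; three or all of the four are there
- coaster1: Round dark grey slate coaster fixed on the bench, 72 mm in diameter, 6 mm thick; origin at the centre of its underside
- coaster2: Round dark grey slate coaster fixed on the bench, 72 mm in diameter, 6 mm thick; origin at the centre of its underside
- coaster3: Round dark grey slate coaster fixed on the bench, 72 mm in diameter, 6 mm thick; origin at the centre of its underside
- coaster4: Round dark grey slate coaster fixed on the bench, 72 mm in diameter, 6 mm thick; origin at the centre of its underside
- big_jar: Bystander: tall closed glass jar, 90 mm in diameter, 165 mm high, loose; origin under its centre
- lid_carton: Bystander: cardboard box 100 x 70 x 60 mm, loose; origin under its centre
- torch: Bystander: torch standing on its tail, 48 mm in diameter, 145 mm high, loose; origin under its centre
Not all that is in view belongs to the job. What is shaped like the coaster4 but green or pink is not meant.

How it is judged:
By the outcome, as a careful person would: the job done as asked, in the order asked, and still so for the second after the job is handed in, with the robot touching nothing.
Of jar1, jar2, jar3, jar4 only 3 to 4 are there at a start; the rules pass over those that are not, and their reading is None.
At some moment in a run one of jar1, jar2, jar3, jar4 may be knocked a few centimetres aside while the robot is not near it.
It also fails if it takes over 210 s, if anything falls off the work surface, if the arm or the gripper's body presses on something with over 40 N, if the wrist force passes 120 N, or if a joint passes its speed limit or range.

## Robot

A 6-joint arm with a two-finger parallel gripper is mounted at the origin on the work surface. World frame = base frame: x ahead of the robot, y to its left, z up, the work surface at z = 0. Lengths are in m, angles in rad, forces in N, time in s.
With the tool pointing down it reaches from about 0.35 to 0.775 m from the base axis. Payload 7.3 kg.
Tool frame: the origin (TCP) lies midway between the tips of the shut fingers; the grasp point (between the pads) lies grasp_offset behind it (grasp_offset is the distance from the TCP to the grasp point, in m); z points along the fingers, y is the line along which they close (so a half turn about z gives the same grasp; the last joint's range is limited). The gripper opens to 92 mm and grips with 3 to 60 N. Pads are 19 mm wide; open, the fingers measure 130 mm over their backs; the gripper's body (75 mm by 190 mm) begins 47 mm behind the grasp point.
Start: joints at [1.171, 0.342, 1.524, -0, 1.275, -0.146], TCP at [0.132, 0.508, 0.227] pointing down, gripper open.
Joint ranges: [-2.53, 2.53], [-0.77, 2.02], [0.04, 2.7], [-1, 4.14], [0.28, 2.66], [-3.11, 3.11]. Speed limits (rad/s): [2.57, 2.57, 3.14, 3.14, 3.14, 3.14].

## Interface

Orientations are given as [roll, pitch, yaw] about the fixed x, y, z axes, in that order (R = Rz(yaw) Ry(pitch) Rx(roll)).
In Python, from cell import * gives the robot as it stands.
- The arm moves only by the tool step_arm, never from a script. Its argument "plan" is a list of rows, each a list of 5 numbers: the closure, from -1 (fully open) to 1 (shut), then the shift along the tool's x, y, z in m, then the turn about the tool's z in rad. In form: [[hand, x, y, z, twist], ...]. A call has 1 to 20 rows; each row is the pose to reach, as a shift and turn from the pose commanded when the call began, along the tool's axes at that moment; what a row does not reach only later rows make up. A row lasts 1/8 s, in which the tool goes at most 62.5 mm and 10.7 degrees, less where a joint would pass 70% of its speed; a pose out of reach is approached as far as the arm can. A call with a gripper value outside its range is refused whole. The fingers move at their own pace and stop on an object; "grip_force" is the grip in N (left out, the last holds). Time passes only in rows, so rows that repeat a pose let the fingers close. It gives the time, the measured TCP pose, the force, the opening and the grip force at its end, in the units of the state.
- observe(): the state, without advancing time (a new reading comes with each control period).
- read_camera(name): name is "scene" or "top" or "wrist"; returns a dict with "img" (480x640x3 uint8, red, green, blue), "range_z" (480x640 float32, m along the optical axis (not along the pixel's ray), 0 where there is no reading), "fx", "fy", "cx", "cy" (pixels), "k1" (the pictures are not rectified: a ray, as slopes to the right and down, at radius r is drawn at 1 + k1 r^2 times it, then the intrinsics apply), "R" (3x3) and "t" (3): a world point X has camera coordinates R X + t; the wrist camera has in their place "T_tool_cam" (4x4, takes a point from camera to tool coordinates, whose origin is the TCP and whose axes are the flange's). Camera axes: x right, y down, z forward; pixel columns grow to the right and rows downward; lengths in m; the calibration is good to about 2 mm. A picture is of the moment at which its call begins: read the wrist's pose just before it.
- hand_in(): hands the job in; it is judged then, once.
The state is a dict: "time": time; "qpos": joint angles; "qvel": joint speeds; "joint_efforts": joint torques, N m; "tool_pos": TCP position; "tool_rot": TCP orientation; "contact_force": force on the tool from outside, world axes, zero at the start; "torque": the same for the moment, N m; "opening": finger opening in m; "grip_force": force on a finger pad.
Only numpy, scipy, OpenCV 4.12 (cv2) and the standard library are available. Lean on these libraries where they do the work, as an engineer would, in place of code of your own. Each camera call takes 0.05 s, during which the arm holds its last target. There are 200 camera calls.

## Working session

There is one attempt and no reset: what is moved stays moved. The work goes in short steps, Python scripts to look and compute and a tool call to move; the robot and the scene stay as the last step left them, time stands still between calls to the robot, and variables do not carry over. Pictures are saved under pics/ and viewed, at most 14 in all, crops included, and the job is handed in when it is done.

Besides the shell and the picture viewer there is one more tool, called after ">>>" as name(argument=value, ...) on one line, values as JSON. step_arm: Moves the arm, as the interface text tells. Its arguments: {"type":"object","properties":{"plan":{"type":"array","items":{"type":"array","items":{"type":"number"}}},"grip_force":{"type":"number"}},"required":["plan"]}

```bash
ls; mkdir -p pics
python3 - <<'E'
from cell import *
import cv2,numpy as np
s=observe();print({k:np.round(v,3).tolist() for k,v in s.items()})
for n in("scene","top"):
    c=read_camera(n);cv2.imwrite(f"pics/{n}0.png",c["img"][:,:,::-1]);np.savez(f"{n}0.npz",**c)
    print(n,c["fx"],c["cx"],c["k1"],np.round(-c["R"].T@c["t"],3))
E
```

```text
pics
{'time': 0.0, 'qpos': [1.171, 0.343, 1.525, -0.0, 1.275, -0.146], 'qvel': [-0.002, -0.0, -0.0, -0.0, 0.001, 0.0], 'joint_efforts': [0.001, -43.124, -24.422, 0.072, 0.056, -0.0], 'tool_pos': [0.132, 0.508, 0.226], 'tool_rot': [-3.14, -0.0, 2.888], 'contact_force': [0.797, 0.599, -0.592], 'torque': [0.037, -0.051, -0.017], 'grip_force': 0.0, 'opening': 0.092}
scene 508.98287344676754 313.7867894822722 -0.04832821471585238 [1.405 0.008 1.282]
top 542.7002145727001 321.5893221114215 -0.06370443076134494 [ 0.436 -0.018  1.71 ]
```

View pics/top0.png

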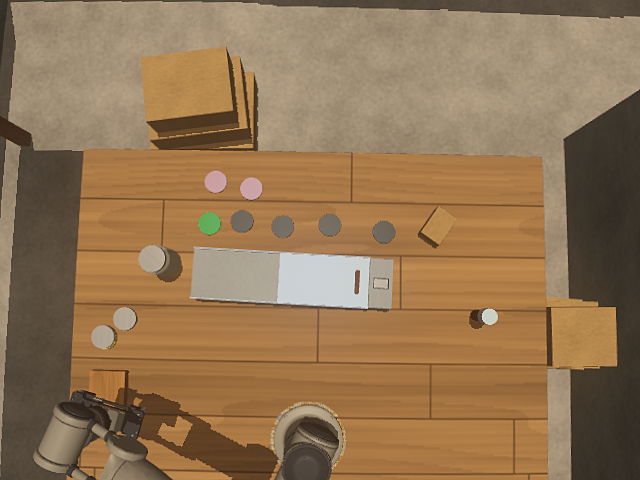

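View pics/scene0.png

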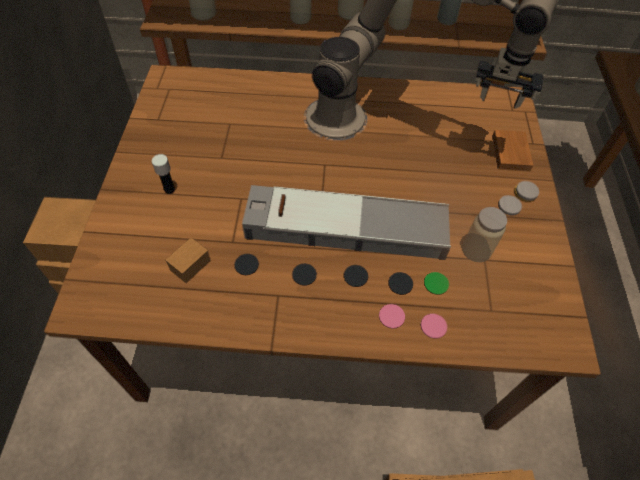

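Top view: locker spans (192,248)–(393,308), handle (357,282), gap (381,283). Slate coasters are at (242,221), (283,226), (330,224) and (384,231). What could be mistaken for them is green (209,223), pink (215,181) and (251,188), and grey discs or lids (125,318) and (103,337). The scene view shows the same coasters at (401,283), (356,276), (304,274) and (247,264).

```bash
cat > h.py <<'E'
import numpy as np,cv2
from scipy.spatial.transform import Rotation as Ro
def ld(n): return dict(np.load(n))
def rays(c,px):
    K=np.array([[c["fx"],0,c["cx"]],[0,c["fy"],c["cy"]],[0,0,1.]])
    p=cv2.undistortPoints(np.array(px,float).reshape(-1,1,2),K,np.array([float(c["k1"]),0,0,0]))[:,0]
    d=np.c_[p,np.ones(len(p))]
    if "T_tool_cam" in c:
        T=c["Tw"]@c["T_tool_cam"]; return T[:3,3],d@T[:3,:3].T
    return -c["R"].T@c["t"],d@c["R"]
def atz(c,px,z):
    o,d=rays(c,px); return o+d*((z-o[2])/d[:,2])[:,None]
def tri(views):  # list of (c,px)
    rs=[rays(c,px) for c,px in views]; out=[]
    for i in range(len(views[0][1])):
        A=0;b=0
        for o,d in rs:
            u=d[i]/np.linalg.norm(d[i]);P=np.eye(3)-np.outer(u,u);A=A+P;b=b+P@o
        out.append(np.linalg.solve(A,b))
    return np.array(out)
def wrist(name,n=None):
    from cell import observe,read_camera
    s=observe();c=read_camera("wrist");T=np.eye(4);T[:3,:3]=Ro.from_euler("xyz",s["tool_rot"]).as_matrix();T[:3,3]=s["tool_pos"]
    c=dict(c);c["Tw"]=T;np.savez(name+".npz",**c);cv2.imwrite(f"pics/{name}.png",c["img"][:,:,::-1]);return c
def ell(img,seed,tol):
    s=img[seed[1],seed[0]].astype(int);m=np.zeros((482,642),np.uint8)
    cv2.floodFill(img.copy(),m,seed,0,(tol,)*3,(tol,)*3,4|cv2.FLOODFILL_FIXED_RANGE|cv2.FLOODFILL_MASK_ONLY|(255<<8))
    m=m[1:-1,1:-1];ct=max(cv2.findContours(m,0,1)[0],key=len)
    return cv2.fitEllipse(ct)
E
python3 - <<'E'
from h import *
t=ld("top0.npz");s=ld("scene0.npz")
T=[(242,221),(283,226),(330,224),(384,231)];S=[(401,283),(356,276),(304,274),(247,264)]
et=[ell(t["img"],p,22) for p in T];es=[ell(s["img"],p,18) for p in S]
print(*[np.round(e[0]+e[1],1) for e in et+es])
pt=[e[0] for e in et];ps=[e[0] for e in es]
print(np.round(tri([(t,pt),(s,ps)]),4));print(np.round(atz(t,pt,.006),4),np.round(atz(s,ps,.006),4))
a=cv2.resize(t["img"][235:320,180:400],None,fx=3.6,fy=3.6,interpolation=2)[:,:,::-1]
b=cv2.resize(s["img"][180:265,240:460],None,fx=3.6,fy=3.6,interpolation=2)[:,:,::-1]
cv2.imwrite("pics/lk.png",np.vstack([a[:300],b[:300]]));print(a.shape)
E
```

```text
[241.5 220.9  20.9  21.7] [282.3 226.2  21.2  21.7] [329.5 224.5  21.   21.6] [383.5 231.4  21.2  21.3] [400.4 283.1  20.3  23.3] [355.5 275.6  20.3  23.1] [304.  274.1  20.2  22.3] [246.2 264.2  19.7  22.7]
[[ 0.6716  0.2252 -0.0046]
 [ 0.6569  0.0947 -0.0052]
 [ 0.6652 -0.0553 -0.0036]
 [ 0.6461 -0.2276 -0.003 ]]
[[ 0.6701  0.2241  0.006 ]
 [ 0.6554  0.0942  0.006 ]
 [ 0.6639 -0.055   0.006 ]
 [ 0.645  -0.2266  0.006 ]] [[ 0.6777  0.223   0.006 ]
 [ 0.6634  0.0938  0.006 ]
 [ 0.6707 -0.055   0.006 ]
 [ 0.6514 -0.2259  0.006 ]]
(306, 792, 3)
```

View pics/lk.png

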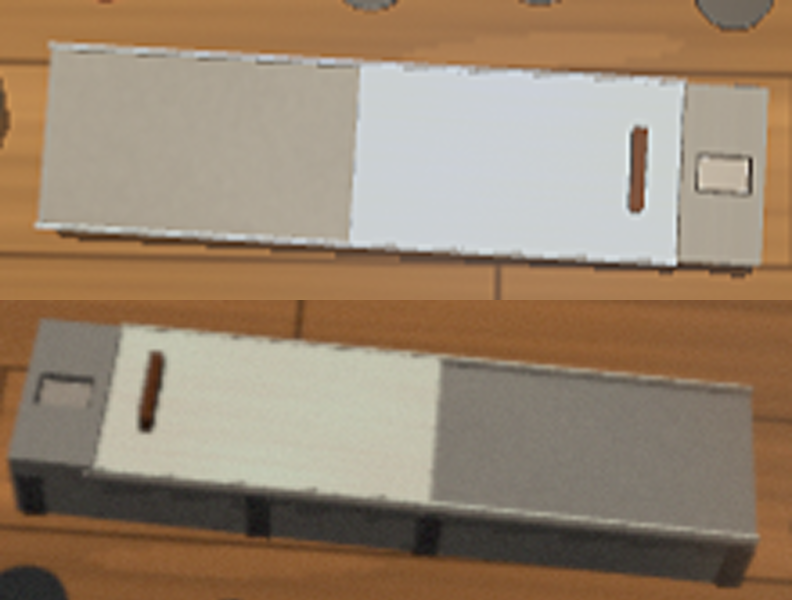

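Run:
```python
from h import *
t=ld("top0.npz");s=ld("scene0.npz")
f=lambda P,o:(np.array(P,float)+.5)/3.6-.5+o
A=f([(684,82),(768,88),(762,264),(678,264),(724,174),(641,127),(636,212)],(180,235))
B=f([(120,24),(40,19),(10,160),(96,170),(66,91),(155,53),(147,130)],(240,180))
z=[.076]*4+[.07]+[.097]*2
print("tri\n",np.round(tri([(t,A),(s,B)]),4))
for c,P in((t,A),(s,B)): print(np.round([atz(c,[p],h)[0] for p,h in zip(P,z)],4))
left=f([(52,45),(38,227)],(180,235));print(np.round(atz(t,left,.066),4))
```

```text
tri
 [[ 0.544  -0.1545  0.2391]
 [ 0.5406 -0.2168  0.235 ]
 [ 0.4023 -0.2823 -0.1471]
 [ 0.4006 -0.2019 -0.1563]
 [ 0.4801 -0.2107  0.0694]
 [ 0.5132 -0.131   0.1692]
 [ 0.4479 -0.1468 -0.0216]]
[[ 0.5564 -0.1765  0.076 ]
 [ 0.5527 -0.2472  0.076 ]
 [ 0.4056 -0.2431  0.076 ]
 [ 0.4045 -0.173   0.076 ]
 [ 0.4801 -0.2114  0.07  ]
 [ 0.517  -0.1392  0.097 ]
 [ 0.4469 -0.1359  0.097 ]]
[[ 0.4096 -0.1727  0.076 ]
 [ 0.4099 -0.2414  0.076 ]
 [ 0.5589 -0.2442  0.076 ]
 [ 0.5628 -0.1737  0.076 ]
 [ 0.4806 -0.2098  0.07  ]
 [ 0.4554 -0.137   0.097 ]
 [ 0.5349 -0.1347  0.097 ]]
[[0.5785 0.3575 0.066 ]
 [0.4251 0.3632 0.066 ]]
```

```bash
cat >> h.py <<'E'
def go(*pts):  # (x,y,z,yaw) world targets -> tool shifts from now
    from cell import observe
    s=observe();R=Ro.from_euler("xyz",s["tool_rot"]).as_matrix();y0=s["tool_rot"][2]
    print("now",np.round(s["tool_pos"],4),np.round(s["tool_rot"],3),"f",np.round(s["contact_force"],1),"open",round(s["opening"],4),"q6",round(s["qpos"][5],2),"t",round(s["time"],1))
    for p in pts:
        d=R.T@(np.array(p[:3])-s["tool_pos"]);print(p,np.round(d,4),"twist",round((y0-p[3]+np.pi)%(2*np.pi)-np.pi,4))
LO=np.array([.4866,-.0388]);LY=-.038
def L(x,y):
    return LO+np.array([[np.cos(LY),-np.sin(LY)],[np.sin(LY),np.cos(LY)]])@[x,y]
E
python3 - <<'E'
from h import *
print(wrist("w0")["T_tool_cam"])
go((.45,.2,.27,3.1036),(.50,-.10,.36,3.1036),(.48,-.21,.25,3.1036))
E
```

```text
[[ 1.25881432e-04 -9.59253978e-01 -2.82545199e-01  7.63630084e-02]
 [ 9.99999688e-01  3.41165148e-04 -7.12744842e-04  3.45009404e-04]
 [ 7.80097900e-04 -2.82545021e-01  9.59253722e-01 -1.57927389e-01]
 [ 0.00000000e+00  0.00000000e+00  0.00000000e+00  1.00000000e+00]]
now [0.1317 0.5079 0.2262] [-3.141 -0.     2.888] f [-0.3 -0.5 -0.3] open 0.0917 q6 -0.15 t 0.1
(0.45, 0.2, 0.27, 3.1036) [-0.3854 -0.2182 -0.0436] twist -0.2158
(0.5, -0.1, 0.36, 3.1036) [-0.5091 -0.4962 -0.1333] twist -0.2158
(0.48, -0.21, 0.25, 3.1036) [-0.5174 -0.6075 -0.0232] twist -0.2158
```

>>> step_arm(plan=[[1,-0.04,-0.02,-0.01,-0.02],[1,-0.08,-0.045,-0.02,-0.05],[1,-0.12,-0.07,-0.03,-0.08],[1,-0.17,-0.095,-0.04,-0.1],[1,-0.22,-0.125,-0.04,-0.13],[1,-0.27,-0.15,-0.04,-0.16],[1,-0.32,-0.18,-0.04,-0.19],[1,-0.37,-0.21,-0.04,-0.216],[1,-0.4,-0.26,-0.04,-0.216],[1,-0.425,-0.31,-0.04,-0.216],[1,-0.45,-0.36,-0.04,-0.216],[1,-0.47,-0.41,-0.03,-0.216],[1,-0.485,-0.46,-0.02,-0.216],[1,-0.5,-0.51,-0.01,-0.216],[1,-0.51,-0.56,0,-0.216],[1,-0.517,-0.607,0,-0.216],[1,-0.517,-0.607,0,-0.216],[1,-0.517,-0.607,0,-0.216]])

```text
time: 2.4
tool_pos: [0.4797, -0.2086, 0.2264]
tool_rot: [3.141, -0.001, 3.103]
contact_force: [0.9, -0.7, -0.2]
opening: 0.0004
grip_force: 0.0
```

Run:
```python
from h import *
c=wrist("w1"); go((.48,-.2107,.1,3.1036))
```

```text
now [ 0.4798 -0.2081  0.2266] [ 3.141 -0.     3.104] f [0.3 1.  0.4] open 0.0001 q6 -2.09 t 2.5
(0.48, -0.2107, 0.1, 3.1036) [-0.0003 -0.0026  0.1266] twist 0.0008
```

View pics/w1.png

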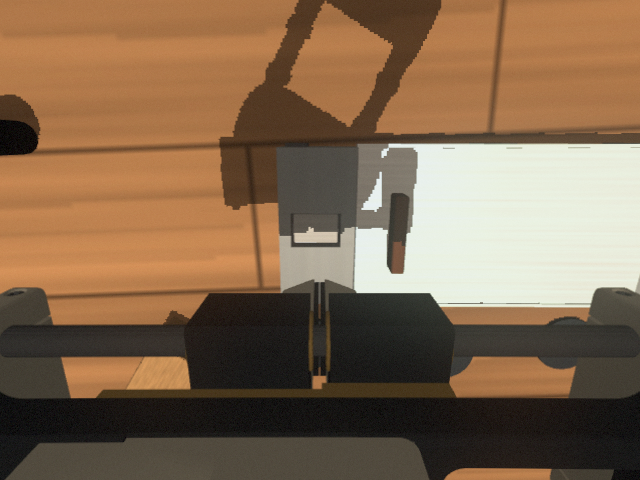

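The wrist view shows the gap outline (291–341, 213–247), the housing's far edge along row 146, and the handle at (398,233).

Run:
```python
from h import *
c=ld("w1.npz")
print(np.round(atz(c,[(291,213),(341,213),(341,247),(291,247),(316,230)],.076),4))
print(np.round(atz(c,[(277,146),(358,146)],.076),4), np.round(atz(c,[(390,194),(408,194),(388,272),(404,272)],.097),4))
a=cv2.resize(c["img"][190:290,260:420],None,fx=5,fy=5,interpolation=2)[:,:,::-1];cv2.imwrite("pics/gap.png",a)
print(np.round(L(0,-.172),4))
```

```text
[[ 0.4652 -0.2333  0.076 ]
 [ 0.4669 -0.1879  0.076 ]
 [ 0.4993 -0.1885  0.076 ]
 [ 0.4975 -0.2353  0.076 ]
 [ 0.482  -0.2113  0.076 ]]
[[ 0.4062 -0.2418  0.076 ]
 [ 0.4089 -0.1721  0.076 ]] [[ 0.4481 -0.1479  0.097 ]
 [ 0.4487 -0.133   0.097 ]
 [ 0.5177 -0.1483  0.097 ]
 [ 0.5182 -0.1341  0.097 ]]
[ 0.4801 -0.2107]
```

View pics/gap.png

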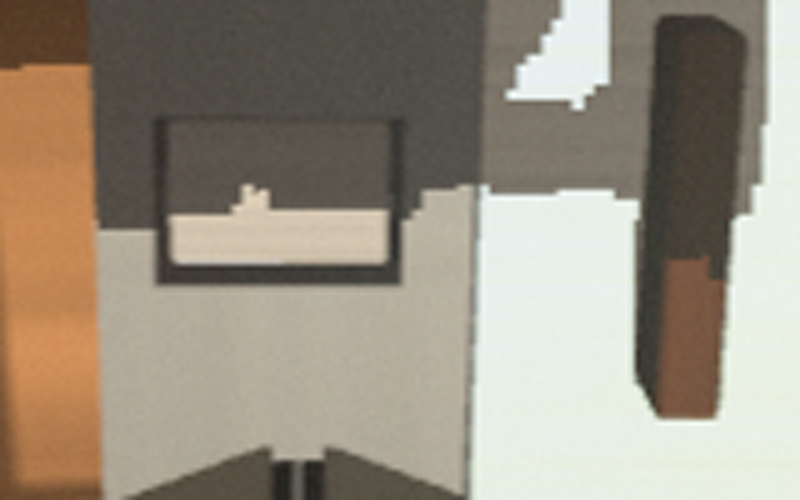

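>>> step_arm(plan=[[1,-0.001,-0.001,0.04,0],[1,-0.002,-0.003,0.09,0],[1,-0.002,-0.003,0.125,0],[1,-0.002,-0.003,0.14,0],[1,-0.002,-0.003,0.145,0],[1,-0.002,-0.003,0.15,0],[1,-0.002,-0.003,0.155,0],[1,-0.002,-0.003,0.16,0],[1,-0.002,-0.003,0.163,0],[1,-0.002,-0.003,0.166,0],[1,-0.002,-0.003,0.168,0],[1,-0.002,-0.003,0.168,0]])

```text
time: 3.95
tool_pos: [0.4822, -0.2125, 0.0589]
tool_rot: [-3.141, 0.001, 3.104]
contact_force: [2.3, -0.9, 4.8]
opening: 0.0002
grip_force: 2.2
```

>>> step_arm(plan=[[1,0,0,-0.02,0],[1,0,0,-0.045,0],[1,0,0.02,-0.061,0],[1,0,0.045,-0.061,0],[1,0,0.057,-0.055,0],[1,0,0.057,-0.04,0],[1,0,0.057,-0.027,0],[1,0,0.057,-0.025,0],[1,0,0.065,-0.025,0],[1,0,0.073,-0.025,0],[1,0,0.081,-0.025,0],[1,0,0.09,-0.025,0]])

```text
time: 5.45
tool_pos: [0.4854, -0.1219, 0.0841]
tool_rot: [-3.141, 0.001, 3.104]
contact_force: [0.5, -2.7, 1.8]
opening: 0.0007
grip_force: 0.9
```

Run:
```python
from h import *
c=wrist("w2"); a=L(0,.140);go((a[0],a[1],.083,3.1036))
```

```text
now [ 0.4852 -0.1208  0.084 ] [3.141 0.    3.104] f [-0.5  2.1 -1.1] open 0.0009 q6 -1.93 t 5.5
(np.float64(0.49191871974577117), np.float64(0.1010989321627079), 0.083, 3.1036) [0.0016 0.222  0.0011] twist 0.0006
```

View pics/w2.png

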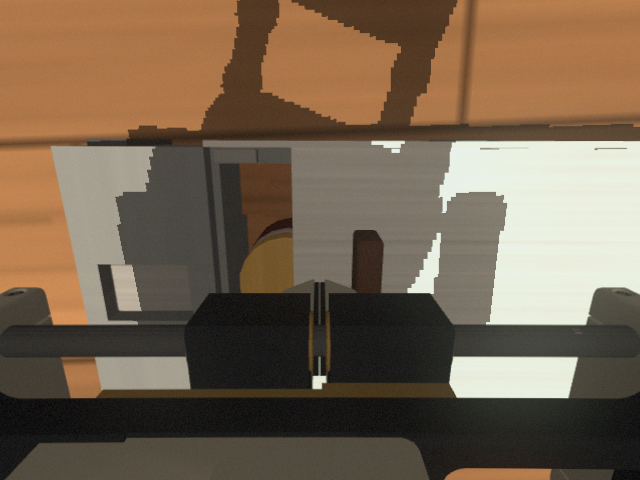

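The door is ajar with a brass jar lid showing at (267,265), and the fingers are behind the handle at (367,260). I'll push it open.

>>> step_arm(plan=[[1,0,0.015,0,0],[1,0,0.03,0,0],[1,0,0.048,0,0],[1,0,0.066,0,0],[1,0,0.084,0,0],[1,0,0.102,0,0],[1,0,0.12,0,0],[1,0,0.138,0,0],[1,0,0.156,0,0],[1,0,0.174,0,0],[1,0,0.19,0,0],[1,0,0.2,0,0],[1,0,0.208,0,0],[1,0,0.214,0,0],[1,0,0.218,0,0],[1,0,0.221,0,0],[1,0,0.223,0,0]])

```text
time: 7.62
tool_pos: [0.4932, 0.0994, 0.0835]
tool_rot: [-3.139, -0.001, 3.104]
contact_force: [-2.4, -12.9, 0.6]
opening: 0.0005
grip_force: 6.2
```

>>> step_arm(plan=[[1,0,-0.01,0,0],[1,0,-0.03,-0.01,0],[1,0,-0.04,-0.05,0],[-1,0,-0.06,-0.11,0.18],[-1,0,-0.09,-0.16,0.36],[-1,0,-0.12,-0.2,0.54],[-1,0,-0.15,-0.22,0.72],[-1,0,-0.18,-0.22,0.9],[-1,0,-0.2,-0.22,1.08],[-1,0,-0.21,-0.22,1.26],[-1,0,-0.22,-0.22,1.44],[-1,0,-0.22,-0.22,1.57],[-1,0,-0.22,-0.22,1.571],[-1,0,-0.22,-0.22,1.571]])

```text
time: 9.38
tool_pos: [0.4853, -0.1193, 0.3038]
tool_rot: [3.141, -0.0, 1.535]
contact_force: [-0.5, 0.3, 0.7]
opening: 0.0915
grip_force: 0.0
```

Run:
```python
from h import *
c=wrist("w3"); go((.55,-.04,.3,1.533));print(c["fx"])
```

```text
now [ 0.4852 -0.1193  0.3038] [ 3.141 -0.     1.535] f [ 0.  -0.5 -0.1] open 0.0913 q6 -0.36 t 9.4
(0.55, -0.04, 0.3, 1.533) [0.0815 0.0619 0.0038] twist 0.0019
344.76375563520196
```

View pics/w3.png

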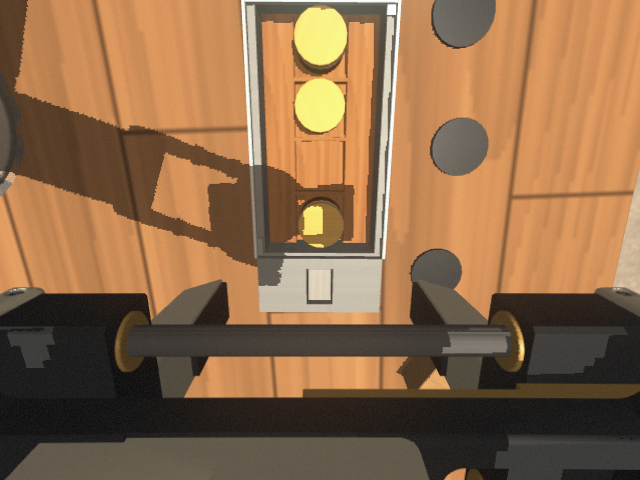

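Three jars: lids at (320,36), (320,105) and (322,224), so cells +99, +33 and −99. Cell −33 is empty. Coasters are at (464,15), (460,146) and (436,275). A second viewpoint comes next for triangulation.

>>> step_arm(plan=[[-1,0.04,0.03,0,0],[-1,0.09,0.06,0,0],[-1,0.12,0.06,0,0],[-1,0.12,0.06,0,0],[-1,0.12,0.06,0,0]])

```text
time: 10.05
tool_pos: [0.5496, -0.0022, 0.3037]
tool_rot: [3.142, 0.0, 1.534]
contact_force: [1.1, -0.3, 0.3]
opening: 0.0915
grip_force: 0.0
```

Run:
```python
from h import *
c=wrist("w4"); go((.55,-.04,.3,1.533))
```

```text
now [ 0.5496 -0.0026  0.3038] [3.141 0.    1.533] f [0.5 0.1 0.4] open 0.0918 q6 -0.11 t 10.1
(0.55, -0.04, 0.3, 1.533) [-0.0374  0.0018  0.0038] twist -0.0005
```

View pics/w4.png

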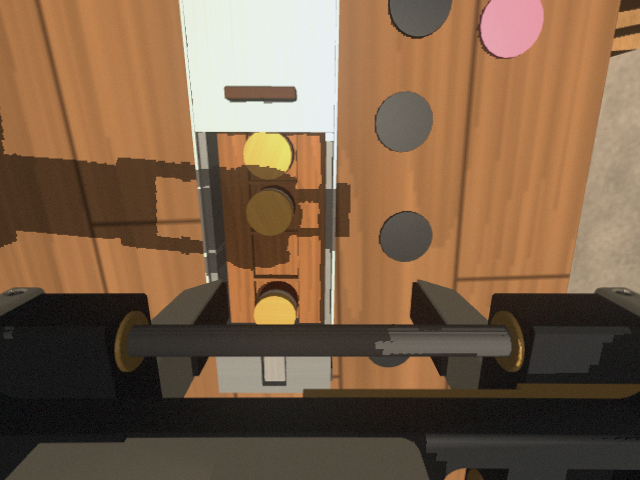

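Lids are at (268,156), (270,212) and (275,313). Coasters are at (418,10), (404,122) and (406,236).

```bash
cat > m.py <<'E'
from h import *
import sys
def fit(c,seeds,tol):
    out=[]
    for p in seeds:
        e=ell(c["img"],p,tol);out.append(e[0]);print(np.round(e[0]+e[1],1))
    return out
E
python3 - <<'E'
from m import *
a=ld("w3.npz");b=ld("w4.npz")
J3=fit(a,[(320,36),(320,105)],60);J4=fit(b,[(268,156),(270,212)],45)
C3=fit(a,[(464,15),(460,146)],25);C4=fit(b,[(404,122),(406,236)],25)
print(np.round(tri([(a,J3),(b,J4)]),4));print(np.round(tri([(a,C3),(b,C4)]),4))
for c,p in((a,J3+[(322,224)]),(b,J4)):print(np.round(atz(c,p,.060),4))
print(np.round(atz(a,C3+[(436,275)],.006),4),np.round(atz(b,C4+[(418,10)],.006),4))
# handle & locker from w4
print("handle",np.round(atz(b,[(226,87),(296,87),(296,101),(226,101)],.097),4),[np.round(L(0,y),4) for y in(.099,.033,-.099,.163)])
E
```

```text
[320.2  35.2  52.4  57.1]
[319.5 104.6  49.   53. ]
[267.2 150.9  36.2  50.8]
[277.5 225.8 118.3 184.8]
[462.6  19.8  49.1  65.5]
[459.7 146.1  52.7  59.1]
[403.9 121.1  55.2  60.4]
[405.6 236.3  47.9  52.3]
[[ 0.4924  0.0646  0.0467]
 [ 0.4965 -0.0112  0.092 ]]
[[ 0.668   0.0938 -0.0255]
 [ 0.6663 -0.056   0.0058]]
[[ 0.4929  0.0608  0.06  ]
 [ 0.4899 -0.0054  0.06  ]
 [ 0.4882 -0.1384  0.06  ]]
[[ 0.4937  0.0653  0.06  ]
 [ 0.4991 -0.0216  0.06  ]]
[[ 0.6579  0.0841  0.006 ]
 [ 0.6663 -0.056   0.006 ]
 [ 0.6471 -0.2311  0.006 ]] [[ 0.6589  0.0934  0.006 ]
 [ 0.6662 -0.0559  0.006 ]
 [ 0.6708  0.2126  0.006 ]]
handle [[0.464  0.1273 0.097 ]
 [0.5319 0.1249 0.097 ]
 [0.5312 0.1123 0.097 ]
 [0.4626 0.1147 0.097 ]] [array([0.4904, 0.0601]), array([ 0.4879, -0.0058]), array([ 0.4828, -0.1377]), array([0.4928, 0.1241])]
```

```bash
sed -i 's/LO=.*;/LO=np.array([.4885,-.0385]);/' h.py
python3 - <<'E'
from m import *
import cell
print(getattr(cell,"grasp_offset",None),[k for k in dir(cell) if k[0]!='_'][:30], cell.observe().keys())
a=ld("w3.npz");b=ld("w4.npz")
print(np.round(tri([(a,[(320.2,35.2),(319.5,104.6),(322,224)]),(b,[(268.3,156),(270.3,212),(275,311)])]),4))
for c,p in((b,[(268.3,156),(270.3,212),(275,311)]),):print(np.round(atz(c,p,.060),4))
go((.487,-.138,.15,1.533),(.487,-.138,.032,1.533))
E
```

```text
0.0188 ['IKError', 'grasp_offset', 'hand_in', 'observe', 'read_camera'] dict_keys(['time', 'qpos', 'qvel', 'joint_efforts', 'tool_pos', 'tool_rot', 'contact_force', 'torque', 'grip_force', 'opening'])
[[ 0.4937  0.0601  0.0608]
 [ 0.4904 -0.0053  0.055 ]
 [ 0.4872 -0.1402  0.05  ]]
[[ 0.4945  0.0597  0.06  ]
 [ 0.4918 -0.0046  0.06  ]
 [ 0.4878 -0.1344  0.06  ]]
now [ 0.5496 -0.0026  0.3038] [3.141 0.    1.533] f [0.5 0.1 0.4] open 0.0918 q6 -0.11 t 10.1
(0.487, -0.138, 0.15, 1.533) [-0.1377 -0.0574  0.1538] twist -0.0005
(0.487, -0.138, 0.032, 1.533) [-0.1376 -0.0574  0.2718] twist -0.0005
```

>>> step_arm(grip_force=15, plan=[[-0.6,-0.05,-0.02,0.04,0],[-0.6,-0.1,-0.04,0.09,0],[-0.6,-0.137,-0.057,0.13,0],[-0.6,-0.1375,-0.0575,0.15,0],[-0.6,-0.1375,-0.0575,0.18,0],[-0.6,-0.1375,-0.0575,0.21,0],[-0.6,-0.1375,-0.0575,0.24,0],[-0.6,-0.1375,-0.0575,0.262,0],[-0.6,-0.1375,-0.0575,0.274,0],[-0.6,-0.1375,-0.0575,0.277,0],[-0.6,-0.1375,-0.0575,0.277,0]])

```text
time: 11.48
tool_pos: [0.4874, -0.1373, 0.0272]
tool_rot: [3.141, 0.0, 1.532]
contact_force: [0.5, 0.3, 0.2]
opening: 0.0734
grip_force: 0.0
```

>>> step_arm(grip_force=15, plan=[[0.5,0,0,0,0],[0.5,0,0,0,0],[0.5,0,0,0,0],[0.5,0,0,0,0],[0.5,0,0,-0.01,0],[0.5,0,0,-0.03,0],[0.5,0,0,-0.06,0],[0.5,0,0,-0.1,0],[0.5,0,0,-0.12,0],[0.5,0,0,-0.12,0]])

```text
time: 12.72
tool_pos: [0.4879, -0.1371, 0.1483]
tool_rot: [3.138, 0.001, 1.533]
contact_force: [-0.3, 0.8, -1.9]
opening: 0.0557
grip_force: 15.0
```

Run:
```python
from h import *
go((.648,-.228,.147,1.533),(.648,-.228,.026,1.533))
```

```text
now [ 0.4879 -0.1371  0.1483] [3.138e+00 1.000e-03 1.533e+00] f [-0.3  0.8 -1.9] open 0.0557 q6 -0.39 t 12.7
(0.648, -0.228, 0.147, 1.533) [-0.0847  0.1635  0.0019] twist -0.0002
(0.648, -0.228, 0.026, 1.533) [-0.0846  0.1631  0.1229] twist -0.0002
```

>>> step_arm(plan=[[0.5,-0.025,0.045,0,0],[0.5,-0.05,0.095,0,0],[0.5,-0.075,0.14,0,0],[0.5,-0.084,0.16,0.02,0],[0.5,-0.0845,0.163,0.06,0],[0.5,-0.0845,0.163,0.09,0],[0.5,-0.0845,0.163,0.11,0],[0.5,-0.0845,0.163,0.118,0],[0.5,-0.0845,0.163,0.121,0],[0.5,-0.0845,0.163,0.1225,0],[0.5,-0.0845,0.163,0.1225,0]])

```text
time: 14.1
tool_pos: [0.6473, -0.2278, 0.0253]
tool_rot: [3.14, 0.001, 1.533]
contact_force: [0.5, -0.7, -0.1]
opening: 0.0555
grip_force: 15.0
```

>>> step_arm(plan=[[-0.4,0,0,0,0],[-0.6,0,0,0,0],[-0.6,0,0,0,0],[-0.6,0,0,-0.03,0],[-0.6,0,0,-0.08,0],[-0.6,-0.03,-0.03,-0.13,0],[-0.6,-0.06,-0.06,-0.18,0],[-0.6,-0.08,-0.08,-0.23,0],[-0.6,-0.08,-0.08,-0.27,0],[-0.6,-0.08,-0.08,-0.27,0],[-0.6,-0.08,-0.08,-0.27,0]])

```text
time: 15.48
tool_pos: [0.5635, -0.3041, 0.2933]
tool_rot: [-3.141, -0.001, 1.533]
contact_force: [0.1, 0.1, -0.5]
opening: 0.0735
grip_force: 0.0
```

Run:
```python
from h import *
c=wrist("w5"); go((.4905,-.0052,.15,1.533),(.4905,-.0052,.027,1.533))
```

```text
now [ 0.5634 -0.3039  0.2926] [-3.139e+00 -2.000e-03  1.533e+00] f [-0.7  0.3 -1.1] open 0.0734 q6 -0.58 t 15.5
(0.4905, -0.0052, 0.15, 1.533) [ 0.2956 -0.0838  0.1433] twist 0.0001
(0.4905, -0.0052, 0.027, 1.533) [ 0.2954 -0.0836  0.2663] twist 0.0001
```

View pics/w5.png

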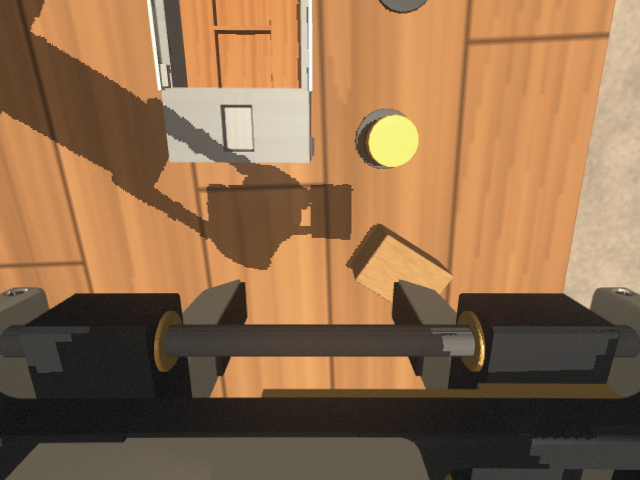

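Jar 1 stands on coaster 4: lid (393,140), coaster edge points near (356,141), (386,109) and (364,160).

Run:
```python
from m import *
from scipy.optimize import least_squares as ls
c=ld("w5.npz");i=c["img"]
l=fit(c,[(393,140)],60);print("jar",np.round(atz(c,l,.058),4))
print(i[140,350:372].sum(1).tolist(), i[104:122,386].sum(1).tolist(), i[155:176,378].sum(1).tolist())
p=atz(c,[(356,141),(386,109),(362,122),(364,160),(378,168)],.006)[:,:2]
r=ls(lambda x:np.hypot(*(p-x).T)-.036,p.mean(0));print("coaster",np.round(r.x,4),np.round(r.fun,4))
a=cv2.resize(i[90:190,330:440],None,fx=5,fy=5,interpolation=2)[:,:,::-1];cv2.imwrite("pics/j1.png",a)
```

```text
[393.4 140.5  48.1  51.8]
jar [[ 0.6473 -0.2305  0.058 ]]
[404, 409, 405, 407, 337, 204, 286, 332, 175, 182, 177, 173, 168, 161, 147, 178, 228, 249, 380, 584, 626, 628] [440, 452, 437, 441, 420, 362, 391, 383, 384, 382, 387, 388, 475, 611, 627, 633, 637, 633] [634, 631, 626, 627, 626, 623, 599, 476, 235, 185, 219, 372, 350, 273, 437, 436, 444, 438, 437, 432, 439]
coaster [ 0.6481 -0.2292] [ 0.0004 -0.0009  0.     -0.0004 -0.0006]
```

View pics/j1.png

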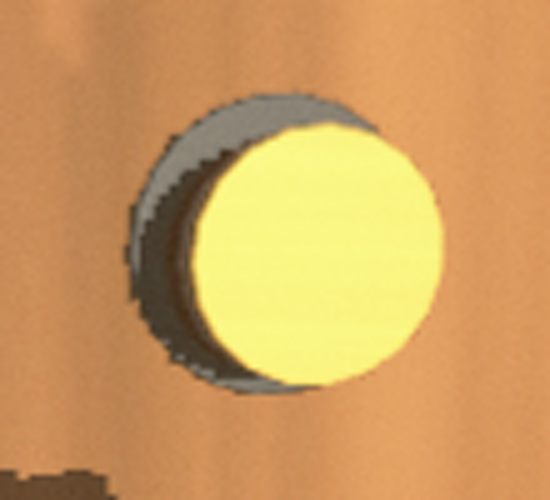

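>>> step_arm(plan=[[-0.6,0.04,-0.01,0,0],[-0.6,0.09,-0.025,0,0],[-0.6,0.14,-0.04,0,0],[-0.6,0.19,-0.055,0,0],[-0.6,0.24,-0.07,0.03,0],[-0.6,0.28,-0.08,0.08,0],[-0.6,0.295,-0.0835,0.13,0],[-0.6,0.2955,-0.0837,0.16,0],[-0.6,0.2955,-0.0837,0.19,0],[-0.6,0.2955,-0.0837,0.22,0],[-0.6,0.2955,-0.0837,0.25,0],[-0.6,0.2955,-0.0837,0.264,0],[-0.6,0.2955,-0.0837,0.266,0],[-0.6,0.2955,-0.0837,0.266,0]])

```text
time: 17.27
tool_pos: [0.4917, -0.0059, 0.0287]
tool_rot: [3.141, 0.0, 1.533]
contact_force: [1.6, -0.3, 0.3]
opening: 0.0736
grip_force: 0.0
```

>>> step_arm(plan=[[0.5,0,0,0,0],[0.5,0,0,0,0],[0.5,0,0,0,0],[0.5,0,0,0,0],[0.5,0,0,-0.01,0],[0.5,0,0,-0.03,0],[0.5,0,0,-0.06,0],[0.5,0,0,-0.1,0],[0.5,0,0,-0.12,0],[0.5,0,0,-0.12,0]])

```text
time: 18.52
tool_pos: [0.4923, -0.0061, 0.1499]
tool_rot: [3.138, 0.0, 1.533]
contact_force: [-0.2, -0.3, -2.5]
opening: 0.0558
grip_force: 15.0
```

Run:
```python
from h import *
go((.6663,-.056,.147,1.533),(.6663,-.056,.0267,1.533))
```

```text
now [ 0.4923 -0.0061  0.1499] [3.138 0.    1.533] f [-0.2 -0.3 -2.5] open 0.0558 q6 -0.13 t 18.5
(0.6663, -0.056, 0.147, 1.533) [-0.0433  0.1757  0.0036] twist -0.0002
(0.6663, -0.056, 0.0267, 1.533) [-0.0432  0.1752  0.1239] twist -0.0002
```

>>> step_arm(plan=[[0.5,-0.012,0.05,0,0],[0.5,-0.025,0.1,0,0],[0.5,-0.038,0.15,0,0],[0.5,-0.044,0.172,0.02,0],[0.5,-0.044,0.1755,0.06,0],[0.5,-0.044,0.1755,0.09,0],[0.5,-0.044,0.1755,0.11,0],[0.5,-0.044,0.1755,0.118,0],[0.5,-0.044,0.1755,0.121,0],[0.5,-0.044,0.1755,0.1225,0],[0.5,-0.044,0.1755,0.1225,0]])

```text
time: 19.9
tool_pos: [0.6652, -0.0566, 0.0268]
tool_rot: [3.141, 0.0, 1.533]
contact_force: [-3.1, 0.5, 5.1]
opening: 0.0557
grip_force: 15.0
```

>>> step_arm(plan=[[-0.4,0,0,0,0],[-0.6,0,0,0,0],[-0.6,0,0,0,0],[-0.6,0,0,-0.03,0],[-0.6,0,0,-0.08,0],[-0.6,-0.03,-0.03,-0.13,0],[-0.6,-0.06,-0.06,-0.18,0],[-0.6,-0.08,-0.08,-0.23,0],[-0.6,-0.08,-0.08,-0.27,0],[-0.6,-0.08,-0.08,-0.27,0],[-0.6,-0.08,-0.08,-0.27,0]])

```text
time: 21.28
tool_pos: [0.5818, -0.1333, 0.2949]
tool_rot: [-3.141, -0.0, 1.533]
contact_force: [0.8, -0.1, 0.0]
opening: 0.0735
grip_force: 0.0
```

Run:
```python
from h import *
c=wrist("w6"); go((.494,.0605,.15,1.533),(.494,.0605,.027,1.533))
```

```text
now [ 0.5817 -0.1331  0.2942] [-3.139e+00 -1.000e-03  1.533e+00] f [-1.3  0.7 -0.8] open 0.0733 q6 -0.32 t 21.3
(0.494, 0.0605, 0.15, 1.533) [ 0.1901 -0.0946  0.1446] twist 0.0001
(0.494, 0.0605, 0.027, 1.533) [ 0.19   -0.0943  0.2676] twist 0.0001
```

View pics/w6.png

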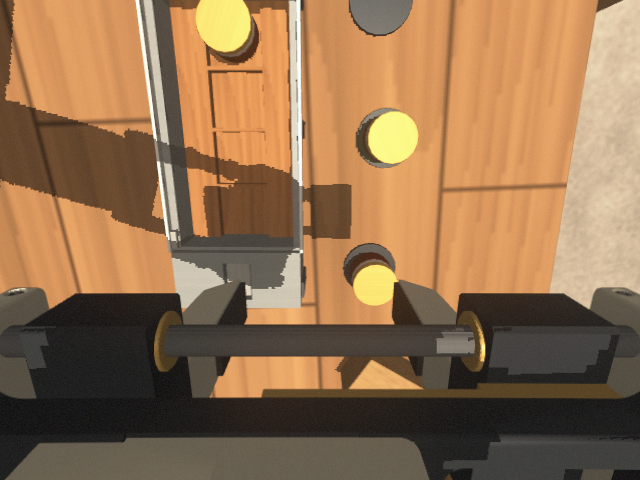

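Jar 2 is on its coaster (lid 392,137) and jar 1 is still in place. The last jar in the locker is at (223,24).

Run:
```python
from m import *
c=ld("w6.npz")
l=fit(c,[(392,137),(375,284)],60);print("placed",np.round(atz(c,l,.058),4))
l=fit(c,[(223,24)],60);print("last",np.round(atz(c,l,.060),4))
```

```text
[392.9 137.1  48.1  51.8]
[374.5 284.8  39.6  42.5]
placed [[ 0.6653 -0.0561  0.058 ]
 [ 0.6466 -0.2304  0.058 ]]
[222.8  23.1  52.5  56.9]
last [[0.4929 0.0587 0.06  ]]
```

>>> step_arm(plan=[[-0.6,0.04,-0.02,0,0],[-0.6,0.09,-0.045,0,0],[-0.6,0.14,-0.07,0.02,0],[-0.6,0.18,-0.09,0.06,0],[-0.6,0.19,-0.0945,0.11,0],[-0.6,0.19,-0.0945,0.15,0],[-0.6,0.19,-0.0945,0.16,0],[-0.6,0.19,-0.0945,0.16,0]])

```text
time: 22.32
tool_pos: [0.4948, 0.0599, 0.1354]
tool_rot: [-3.14, -0.0, 1.533]
contact_force: [-0.6, -0.4, 0.6]
opening: 0.0734
grip_force: 0.0
```

>>> step_arm(plan=[[-0.6,0,-0.001,0.04,0],[-0.6,0,-0.001,0.07,0],[-0.6,0,-0.001,0.095,0],[-0.6,0,-0.001,0.105,0],[-0.6,0,-0.001,0.107,0],[-0.6,0,-0.001,0.107,0],[0.5,0,-0.001,0.107,0],[0.5,0,-0.001,0.107,0],[0.5,0,-0.001,0.107,0],[0.5,0,-0.001,0.107,0],[0.5,0,-0.001,0.1,0],[0.5,0,-0.001,0.08,0],[0.5,0,-0.001,0.04,0],[0.5,0,-0.001,0,0],[0.5,0,-0.001,-0.013,0],[0.5,0,-0.001,-0.013,0]])

```text
time: 24.32
tool_pos: [0.4939, 0.06, 0.1488]
tool_rot: [3.141, -0.0, 1.533]
contact_force: [-0.9, -0.0, -1.9]
opening: 0.0557
grip_force: 15.0
```

Run:
```python
from h import *
go((.6589,.0934,.147,1.533),(.6589,.0934,.0267,1.533))
```

```text
now [0.4939 0.06   0.1488] [ 3.141 -0.     1.533] f [-0.9 -0.  -1.9] open 0.0557 q6 0.0 t 24.3
(0.6589, 0.0934, 0.147, 1.533) [0.0396 0.1636 0.002 ] twist -0.0002
(0.6589, 0.0934, 0.0267, 1.533) [0.0396 0.1635 0.1223] twist -0.0002
```

>>> step_arm(plan=[[0.5,0.01,0.045,0,0],[0.5,0.022,0.095,0,0],[0.5,0.034,0.14,0,0],[0.5,0.0395,0.162,0.02,0],[0.5,0.0395,0.1645,0.06,0],[0.5,0.0395,0.1645,0.09,0],[0.5,0.0395,0.1645,0.11,0],[0.5,0.0395,0.1645,0.118,0],[0.5,0.0395,0.1645,0.121,0],[0.5,0.0395,0.1645,0.122,0],[0.5,0.0395,0.1645,0.122,0]])

```text
time: 25.7
tool_pos: [0.6587, 0.0951, 0.0278]
tool_rot: [-3.14, -0.002, 1.533]
contact_force: [-6.7, 6.0, 21.0]
opening: 0.0555
grip_force: 15.0
```

>>> step_arm(plan=[[-0.4,0,0,0,0],[-0.6,0,0,0,0],[-0.6,0,0,0,0],[-0.6,0,0,-0.03,0],[-0.6,0,0,-0.08,0],[-0.6,-0.03,-0.03,-0.13,0],[-0.6,-0.06,-0.06,-0.18,0],[-0.6,-0.08,-0.08,-0.23,0],[-0.6,-0.08,-0.08,-0.27,0],[1,-0.08,-0.08,-0.27,0],[1,-0.08,-0.08,-0.27,0]])

```text
time: 27.08
tool_pos: [0.5765, 0.0163, 0.2955]
tool_rot: [-3.14, -0.0, 1.533]
contact_force: [0.1, -0.1, -0.4]
opening: 0.0578
grip_force: 0.0
```

Run:
```python
from m import *
c=wrist("w7")
a,b=L(0,.163),L(0,.20);go((b[0],b[1],.2,3.1036),(a[0],a[1],.1,3.1036))
```

```text
now [0.5763 0.0164 0.2949] [-3.139 -0.     1.533] f [-0.4 -0.1 -0.8] open 0.0539 q6 -0.07 t 27.1
(np.float64(0.4960981710653874), np.float64(0.161355617375297), 0.2, 3.1036) [ 0.1418 -0.0853  0.0952] twist -1.5707
(np.float64(0.49469250941829074), np.float64(0.12438232816086703), 0.1, 3.1036) [ 0.1048 -0.085   0.1952] twist -1.5707
```

View pics/w7.png

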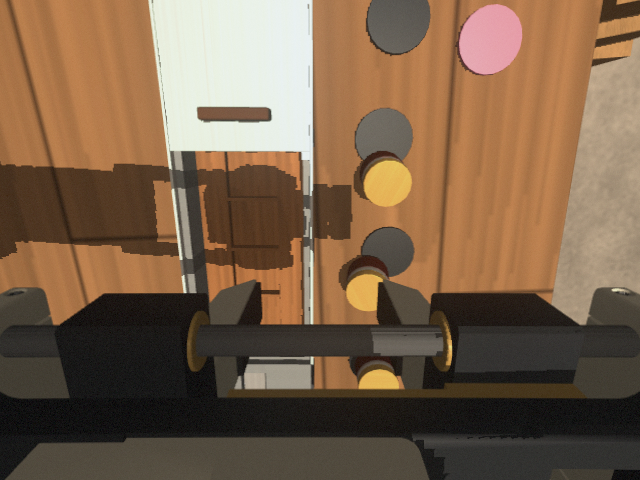

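Both the new jar (lid 387,182) and jar 2 (lid 368,288) look off their coasters (384,135) and (388,251). I'll measure.

Run:
```python
from m import *
from cell import read_camera
c=ld("w7.npz");t=read_camera("top");np.savez("top1.npz",**t)
l=fit(c,[(387,185),(368,290),(378,378)],60)
for z in(.052,.058):print(z,np.round(atz(c,l,z),4).tolist())
k=fit(c,[(400,15),(384,125),(395,240)],25);print(np.round(atz(c,k,.006),4))
a=cv2.resize(t["img"][190:320,180:420],None,fx=3.3,fy=3.3,interpolation=2)[:,:,::-1];cv2.imwrite("pics/t1.png",a)
```

```text
[388.4 188.9  45.4  63.9]
[363.8 292.1  34.1  39.1]
[379.3 380.1  19.5  44.9]
0.052 [[0.6572, 0.0361, 0.052], [0.6286, -0.0933, 0.052], [0.6495, -0.2256, 0.052]]
0.058 [[0.6561, 0.037, 0.058], [0.6278, -0.0905, 0.058], [0.6485, -0.2209, 0.058]]
[398.   23.1  55.5  65.1]
[384.  133.6  50.   58.6]
[389.5 249.4  43.2  51.6]
[[ 0.6731  0.2167  0.006 ]
 [ 0.6594  0.098   0.006 ]
 [ 0.6692 -0.0526  0.006 ]]
```

View pics/t1.png

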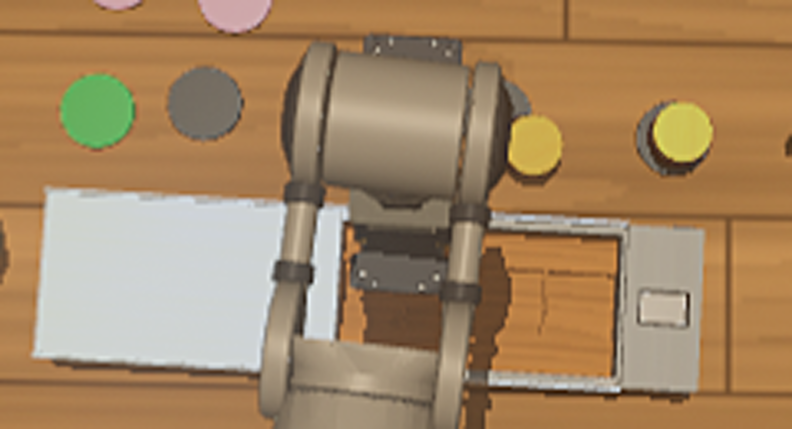

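```bash
cat >> m.py <<'E'
def cloud(c):
    v,u=np.mgrid[0:480,0:640];px=np.c_[u.ravel(),v.ravel()].astype(float)
    z=c["range_z"].ravel();ok=z>.05;o,d=rays(c,px[ok]);return o+d*z[ok][:,None],c["img"].reshape(-1,3)[ok]
def lids(c,box=(.58,.75,-.33,.30),lo=.035,hi=.075):
    from scipy.optimize import least_squares as ls
    P,_=cloud(c);m=(P[:,0]>box[0])&(P[:,0]<box[1])&(P[:,1]>box[2])&(P[:,1]<box[3])&(P[:,2]>lo)&(P[:,2]<hi);P=P[m]
    g=np.zeros((200,700),np.uint8);ij=np.floor((P[:,:2]-[.56,-.36])*1000).astype(int)
    g[ij[:,0],ij[:,1]]=255;g=cv2.morphologyEx(g,cv2.MORPH_CLOSE,np.ones((7,7)))
    n,lab,st,ce=cv2.connectedComponentsWithStats(g)
    for k in range(1,n):
        if st[k,4]<300:continue
        q=P[lab[ij[:,0],ij[:,1]]==k];ct=max(cv2.findContours((lab==k).astype(np.uint8),0,1)[0],key=len)
        (cy,cx),r=cv2.minEnclosingCircle(ct);A=np.c_[q[:,:2]-q[:,:2].mean(0),np.ones(len(q))];pl=np.linalg.lstsq(A,q[:,2],rcond=None)[0]
        print("blob c",round(cx/1000+.5605,4),round(cy/1000-.3595,4),"r",round(r,1),"size",st[k,2:4],"zmed",round(np.median(q[:,2]),4),"slope",np.round(pl[:2],2),"px",len(q))
E
python3 - <<'E'
from m import *
lids(ld("w6.npz"));print();lids(ld("w7.npz"));print();lids(ld("top1.npz"))
from cell import read_camera
s=read_camera("scene");np.savez("scene1.npz",**s);print();lids(s)
E
```

```text
blob c 0.6477 -0.2305 r 28.1 size [57 55] zmed 0.0578 slope [ 0.05 -0.15] px 1652
blob c 0.6653 -0.0567 r 28.0 size [55 56] zmed 0.0579 slope [ 0.07 -0.  ] px 2158

blob c 0.6349 -0.0907 r 29.5 size [58 57] zmed 0.0548 slope [ 0.03 -0.09] px 1364
blob c 0.6472 -0.2294 r 27.8 size [33 56] zmed 0.0575 slope [ 0.08 -0.36] px 1039
blob c 0.6559 0.0447 r 29.5 size [59 56] zmed 0.0559 slope [0.08 0.03] px 2005

blob c 0.6301 -0.0894 r 29.0 size [51 57] zmed 0.0558 slope [0.12 0.14] px 245
blob c 0.643 -0.229 r 27.9 size [56 54] zmed 0.0579 slope [ 0.05 -0.08] px 271

blob c 0.636 -0.09 r 30.5 size [57 58] zmed 0.0546 slope [-0.1   0.03] px 323
blob c 0.6499 -0.2306 r 30.1 size [56 58] zmed 0.0562 slope [-0.15 -0.05] px 327
blob c 0.6567 0.0477 r 30.8 size [56 61] zmed 0.0541 slope [-0.14  0.04] px 326
```

Run:
```python
from m import *
go((.656,.048,.12,1.533),(.656,.048,.024,1.533))
```

```text
now [0.5763 0.0165 0.2949] [-3.138 -0.     1.533] f [-0.2 -0.2  0.1] open 0.0462 q6 -0.07 t 27.2
(0.656, 0.048, 0.12, 1.533) [0.0345 0.079  0.1746] twist -0.0
(0.656, 0.048, 0.024, 1.533) [0.0344 0.0793 0.2706] twist -0.0
```

>>> step_arm(grip_force=8, plan=[[-0.7,0.01,0.03,0.03,0],[-0.7,0.025,0.06,0.07,0],[-0.7,0.034,0.079,0.11,0],[-0.7,0.0345,0.0795,0.15,0],[-0.7,0.0345,0.0795,0.18,0],[-0.7,0.0345,0.0795,0.21,0],[-0.7,0.0345,0.0795,0.24,0],[-0.7,0.0345,0.0795,0.26,0],[-0.7,0.0345,0.0795,0.27,0],[-0.7,0.0345,0.0795,0.27,0],[0.5,0.0345,0.0795,0.27,0],[0.5,0.0345,0.0795,0.27,0],[0.5,0.0345,0.0795,0.27,0],[0.5,0.0345,0.0795,0.27,0],[0.5,0.0345,0.0795,0.26,0],[0.5,0.0345,0.0795,0.24,0],[0.5,0.0345,0.0795,0.24,0]])

```text
time: 29.35
tool_pos: [0.6588, 0.0477, 0.0585]
tool_rot: [3.138, -0.0, 1.533]
contact_force: [0.7, 0.5, -2.2]
opening: 0.0559
grip_force: 8.0
```

Run:
```python
from m import *
go((.659,.0935,.05,1.533),(.659,.0915,.03,1.533))
```

```text
now [0.6588 0.0477 0.0585] [ 3.138 -0.     1.533] f [ 0.7  0.5 -2.2] open 0.0559 q6 -0.01 t 29.4
(0.659, 0.0935, 0.05, 1.533) [ 0.0457 -0.0015  0.0085] twist -0.0002
(0.659, 0.0915, 0.03, 1.533) [ 0.0437 -0.0015  0.0285] twist -0.0002
```

>>> step_arm(plan=[[0.5,0.015,0,0,0],[0.5,0.033,-0.001,0,0],[0.5,0.045,-0.001,0.005,0],[0.5,0.045,-0.001,0.015,0],[0.5,0.045,-0.001,0.022,0],[0.5,0.045,-0.001,0.026,0],[0.5,0.045,-0.001,0.028,0],[0.5,0.045,-0.001,0.03,0]])

```text
time: 30.35
tool_pos: [0.6592, 0.0935, 0.0283]
tool_rot: [3.139, -0.002, 1.532]
contact_force: [-1.8, 5.3, 9.1]
opening: 0.0558
grip_force: 8.0
```

>>> step_arm(plan=[[0.1,0,0,0,0],[-0.3,0,0,-0.001,0],[-0.6,0,0,-0.001,0],[-0.6,0,0,-0.001,0],[-0.6,0,0,-0.02,0],[-0.6,0,0,-0.05,0],[-0.6,0,0,-0.1,0],[-0.6,-0.03,-0.02,-0.15,0],[-0.6,-0.07,-0.04,-0.2,0],[-0.6,-0.1,-0.06,-0.25,0],[-0.6,-0.13,-0.08,-0.27,0],[-0.6,-0.15,-0.08,-0.27,0],[-0.6,-0.15,-0.08,-0.27,0]])

```text
time: 31.98
tool_pos: [0.5726, -0.055, 0.2963]
tool_rot: [-3.141, -0.0, 1.531]
contact_force: [0.9, -0.2, 0.1]
opening: 0.0734
grip_force: 0.0
```

Run:
```python
from m import *
from cell import read_camera
c=wrist("w8");lids(c)
s=read_camera("scene");np.savez("scene2.npz",**s);print();lids(s)
go((.634,-.089,.12,.785),(.634,-.089,.024,.785))
```

```text
blob c 0.635 -0.0911 r 29.8 size [60 56] zmed 0.0558 slope [ 0.1  -0.04] px 1805
blob c 0.6589 0.0956 r 28.3 size [57 56] zmed 0.0578 slope [0.07 0.06] px 2654

blob c 0.6355 -0.0895 r 31.3 size [59 61] zmed 0.0542 slope [-0.1   0.02] px 326
blob c 0.6503 -0.2308 r 28.8 size [56 58] zmed 0.0564 slope [-0.18 -0.06] px 330
blob c 0.6626 0.0966 r 30.5 size [55 60] zmed 0.0563 slope [-0.17  0.01] px 338
now [ 0.5726 -0.0534  0.2953] [-3.139e+00 -1.000e-03  1.533e+00] f [0.2 0.1 0. ] open 0.0732 q6 -0.19 t 32.1
(0.634, -0.089, 0.12, 0.785) [-0.0334  0.0631  0.1751] twist 0.7478
(0.634, -0.089, 0.024, 0.785) [-0.0335  0.0633  0.2711] twist 0.7478
```

>>> step_arm(plan=[[-0.7,-0.01,0.02,0.03,0.15],[-0.7,-0.02,0.045,0.07,0.3],[-0.7,-0.032,0.064,0.11,0.45],[-0.7,-0.032,0.064,0.14,0.6],[-0.7,-0.032,0.064,0.16,0.7],[-0.7,-0.032,0.064,0.175,0.7],[-0.7,-0.032,0.064,0.175,0.7],[-0.7,-0.032,0.064,0.175,0.7],[-0.7,-0.032,0.064,0.175,0.7]])

```text
time: 33.2
tool_pos: [0.6359, -0.0885, 0.1229]
tool_rot: [3.14, -0.001, 0.833]
contact_force: [-0.4, 0.6, 0.1]
opening: 0.0779
grip_force: 0.0
```

Run:
```python
from m import *
go((.637,-.088,.12,.834),(.637,-.088,.024,.834))
```

```text
now [ 0.6359 -0.0885  0.1229] [ 3.14e+00 -1.00e-03  8.33e-01] f [-0.4  0.6  0.1] open 0.0779 q6 0.48 t 33.2
(0.637, -0.088, 0.12, 0.834) [0.0011 0.0005 0.0029] twist -0.0006
(0.637, -0.088, 0.024, 0.834) [0.001  0.0003 0.0989] twist -0.0006
```

>>> step_arm(grip_force=8, plan=[[-0.7,0.001,0,0.03,0],[-0.7,0.001,0,0.06,0],[-0.7,0.001,0,0.085,0],[-0.7,0.001,0,0.097,0],[-0.7,0.001,0,0.099,0],[-0.7,0.001,0,0.099,0],[0.5,0.001,0,0.099,0],[0.5,0.001,0,0.099,0],[0.5,0.001,0,0.099,0],[0.5,0.001,0,0.099,0],[0.5,0.001,0,0.09,0],[0.5,0.001,0,0.068,0],[0.5,0.001,0,0.068,0],[0.5,0.001,0,0.068,0]])

```text
time: 34.95
tool_pos: [0.6355, -0.0876, 0.0531]
tool_rot: [-3.141, 0.0, 0.833]
contact_force: [0.1, 0.7, -2.2]
opening: 0.0557
grip_force: 8.0
```

Run:
```python
from m import *
go((.6645,-.058,.05,.834),(.6645,-.058,.03,.834))
```

```text
now [ 0.6355 -0.0876  0.0531] [-3.141  0.     0.833] f [ 0.1  0.7 -2.2] open 0.0557 q6 0.48 t 35.0
(0.6645, -0.058, 0.05, 0.834) [0.0414 0.0015 0.0031] twist -0.0012
(0.6645, -0.058, 0.03, 0.834) [0.0414 0.0015 0.0231] twist -0.0012
```

>>> step_arm(plan=[[0.5,0.015,0,0,0],[0.5,0.032,0.001,0,0],[0.5,0.0415,0.001,0.003,0],[0.5,0.0415,0.001,0.012,0],[0.5,0.0415,0.001,0.018,0],[0.5,0.0415,0.001,0.022,0],[0.5,0.0415,0.001,0.024,0],[0.5,0.0415,0.001,0.025,0]])

```text
time: 35.95
tool_pos: [0.6646, -0.0578, 0.0289]
tool_rot: [-3.141, -0.0, 0.832]
contact_force: [-1.2, 0.9, 1.2]
opening: 0.0559
grip_force: 8.0
```

>>> step_arm(plan=[[0.1,0,0,0,0],[-0.3,0,0,-0.001,0],[-0.6,0,0,-0.001,0],[-0.6,0,0,-0.001,0],[-0.6,0,0,-0.02,0],[-0.6,0,0,-0.05,0],[-0.6,0,0,-0.1,0],[-0.6,-0.04,0,-0.15,-0.15],[-0.6,-0.08,0,-0.2,-0.3],[-0.6,-0.12,0,-0.24,-0.45],[-0.6,-0.15,0,-0.26,-0.6],[-0.6,-0.15,0,-0.26,-0.7],[-0.6,-0.15,0,-0.26,-0.7],[-0.6,-0.15,0,-0.26,-0.7]])

```text
time: 37.7
tool_pos: [0.5637, -0.1683, 0.289]
tool_rot: [3.141, -0.0, 1.531]
contact_force: [0.7, 0.4, -0.2]
opening: 0.0738
grip_force: 0.0
```

Run:
```python
from m import *
from cell import read_camera
c=wrist("w9");lids(c)
s=read_camera("scene");np.savez("scene3.npz",**s);print();lids(s)
a=L(0,.163);b=L(0,.2)
go((b[0],b[1],.2,3.1036))
```

```text
blob c 0.6474 -0.2308 r 28.2 size [55 56] zmed 0.0579 slope [ 0.07 -0.12] px 1808
blob c 0.6665 -0.0545 r 28.3 size [56 56] zmed 0.0578 slope [0.09 0.03] px 2534

blob c 0.6495 -0.2304 r 30.1 size [57 61] zmed 0.0562 slope [-0.16 -0.07] px 328
blob c 0.6611 0.0959 r 29.4 size [55 56] zmed 0.0566 slope [-0.18  0.03] px 337
blob c 0.669 -0.053 r 29.5 size [55 58] zmed 0.0563 slope [-0.16 -0.02] px 339
now [ 0.5638 -0.1683  0.2885] [-3.141 -0.     1.532] f [ 0.4 -0.6 -0.2] open 0.0734 q6 -0.38 t 37.8
(np.float64(0.4960981710653874), np.float64(0.161355617375297), 0.2, 3.1036) [ 0.3267 -0.0803  0.0887] twist -1.5713
```

>>> step_arm(plan=[[1,0.04,-0.01,0,-0.15],[1,0.08,-0.02,0,-0.3],[1,0.12,-0.03,0,-0.46],[1,0.16,-0.04,0,-0.62],[1,0.2,-0.05,0,-0.78],[1,0.24,-0.06,0,-0.94],[1,0.28,-0.07,0,-1.1],[1,0.31,-0.08,0,-1.26],[1,0.334,-0.0805,0,-1.42],[1,0.334,-0.0805,0.03,-1.571],[1,0.334,-0.0805,0.07,-1.571],[1,0.334,-0.0805,0.1,-1.571],[1,0.334,-0.0805,0.1,-1.571],[1,0.334,-0.0805,0.1,-1.571]])

```text
time: 39.55
tool_pos: [0.4967, 0.1684, 0.1899]
tool_rot: [3.141, 0.002, 3.104]
contact_force: [-0.3, 0.6, 0.8]
opening: 0.0005
grip_force: 0.0
```

Run:
```python
from m import *
c=wrist("w10");P,_=cloud(c)
m=(P[:,2]>.088)&(P[:,2]<.105)&(abs(P[:,0]-.495)<.06)&(P[:,1]<.16)&(P[:,1]>.05);q=P[m];print("handle",len(q),q.min(0),q.max(0),np.median(q,0))
a=L(0,.2);b=L(0,-.079);go((a[0],a[1],.084,3.1036),(b[0],b[1],.084,3.1036))
```

```text
handle 1501 [0.46070002 0.11510495 0.08800768] [0.53002492 0.12946448 0.09935797] [0.49282854 0.12312486 0.09667721]
now [0.4969 0.1684 0.1902] [3.141e+00 3.000e-03 3.104e+00] f [ 0.  -0.2  0.4] open 0.0011 q6 -1.35 t 39.6
(np.float64(0.4960981710653874), np.float64(0.161355617375297), 0.084, 3.1036) [ 0.0008 -0.0072  0.1062] twist 0.0002
(np.float64(0.48549872242917197), np.float64(-0.11744296886324232), 0.084, 3.1036) [ 0.0008 -0.2862  0.1061] twist 0.0002
```

>>> step_arm(plan=[[1,0,0,0.05,0],[1,0,0,0.09,0],[1,0,0,0.105,0],[1,0,-0.005,0.106,0],[1,0,-0.015,0.106,0],[1,0,-0.025,0.106,0],[1,0,-0.04,0.106,0],[1,0,-0.058,0.106,0],[1,0,-0.076,0.106,0],[1,0,-0.094,0.106,0],[1,0,-0.112,0.106,0],[1,0,-0.13,0.106,0],[1,0,-0.148,0.106,0],[1,0,-0.166,0.106,0],[1,0,-0.184,0.106,0],[1,0,-0.202,0.106,0],[1,0,-0.22,0.106,0],[1,0,-0.235,0.106,0]])

```text
time: 41.85
tool_pos: [0.4868, -0.0679, 0.0826]
tool_rot: [3.141, -0.001, 3.103]
contact_force: [0.8, 1.3, 1.9]
opening: 0.0002
grip_force: 1.1
```

Run:
```python
from m import *
b=L(0,-.079);go((b[0],b[1],.084,3.1036))
```

```text
now [ 0.4868 -0.0679  0.0826] [ 3.141e+00 -1.000e-03  3.103e+00] f [0.8 1.3 1.9] open 0.0002 q6 -1.83 t 41.9
(np.float64(0.48549872242917197), np.float64(-0.11744296886324232), 0.084, 3.1036) [-0.0006 -0.0496 -0.0015] twist -0.0002
```

>>> step_arm(plan=[[1,0,-0.015,-0.001,0],[1,0,-0.028,-0.001,0],[1,0,-0.036,-0.001,0],[1,0,-0.041,-0.001,0],[1,0,-0.045,-0.001,0],[1,0,-0.048,-0.001,0],[1,0,-0.05,-0.001,0],[1,0,-0.05,-0.001,0]])

```text
time: 42.85
tool_pos: [0.4847, -0.1162, 0.0834]
tool_rot: [3.141, -0.001, 3.104]
contact_force: [-0.9, 3.9, -0.3]
opening: 0.0006
grip_force: 2.0
```

>>> step_arm(plan=[[1,0,-0.002,0,0],[1,0,-0.004,0,0],[1,0,-0.005,0,0],[1,0,-0.006,0,0],[1,0,-0.006,0,0]])

```text
time: 43.48
tool_pos: [0.4844, -0.1186, 0.0834]
tool_rot: [3.135, -0.002, 3.103]
contact_force: [2.0, 22.3, 2.7]
opening: 0.0008
grip_force: 11.1
```

Firm at the stop (22 N). I'll back off, lift away and check the latch and the jars.

>>> step_arm(plan=[[1,0,0.006,0,0],[1,0,0.015,0,0],[1,0,0.03,0,0],[1,0,0.04,-0.02,0],[1,0,0.05,-0.06,0],[1,0.02,0.05,-0.11,0],[1,0.05,0.05,-0.16,0],[1,0.08,0.02,-0.21,0],[1,0.1,-0.01,-0.21,0],[1,0.1,-0.01,-0.21,0],[1,0.1,-0.01,-0.21,0]])

```text
time: 44.85
tool_pos: [0.3848, -0.1285, 0.2936]
tool_rot: [3.141, 0.0, 3.103]
contact_force: [0.1, -0.0, -0.0]
opening: 0.0002
grip_force: 0.0
```

Run:
```python
from m import *
from cell import read_camera
c=wrist("w11");P,_=cloud(c)
m=(P[:,2]>.09)&(P[:,2]<.105)&(abs(P[:,0]-.485)<.06)&(abs(P[:,1]+.12)<.05);q=P[m];print("handle",len(q),q.min(0),q.max(0),np.median(q,0))
s=read_camera("scene");lids(s);np.savez("scene4.npz",**s)
P,_=cloud(s);m=(P[:,2]>.09)&(P[:,2]<.11)&(abs(P[:,0]-.485)<.06)&(abs(P[:,1]+.12)<.06);q=P[m];print("handle sc",len(q),np.median(q,0) if len(q) else 0)
cv2.imwrite("pics/end.png",s["img"][:,:,::-1])
```

```text
handle 79 [ 0.44915372 -0.14344026  0.09011657] [ 0.45786003 -0.13209064  0.09833763] [ 0.45190346 -0.13656989  0.09599641]
blob c 0.6495 -0.2305 r 30.1 size [55 59] zmed 0.0563 slope [-0.14 -0.05] px 323
blob c 0.6623 0.0974 r 29.8 size [55 59] zmed 0.0566 slope [-0.17  0.03] px 340
blob c 0.6687 -0.0531 r 29.3 size [55 59] zmed 0.0565 slope [-0.17 -0.02] px 340
handle sc 83 [ 0.48983062 -0.13801821  0.09619497]
```

View pics/end.png

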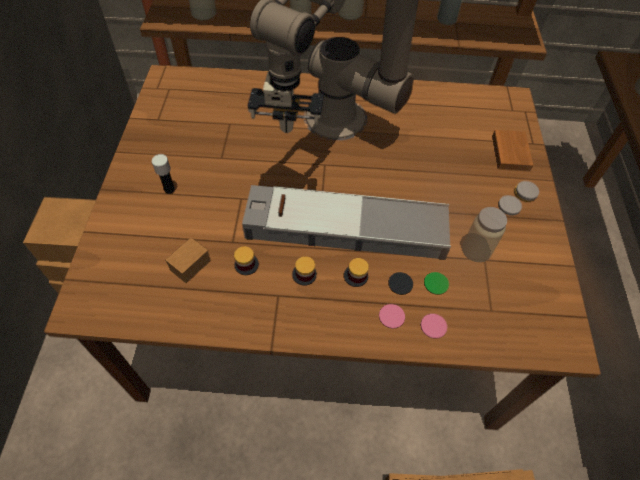

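The final view shows the three jars upright on their coasters (245,260), (305,270) and (357,272). The handle at (282,205) is back at its shut position, and the bystanders haven't moved. I'm handing in.

```bash
python3 -c "
from cell import *
print(hand_in())"
```

```text
the job is handed in; nothing more can be done
None
```

I handed the job in: by the cameras, all three jars in the locker now stand upright on their own slate coasters, each about 3 mm or less off centre, and the door is shut with its handle back at the latched position; two jars had moved partly off their coasters during the run, one for a reason I did not find, and I re-placed both.

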